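# File a recipe board under a lever arch

### The job

File the recipe board away in the blue lever arch recipe file: lift the lever until the two arches spring open and stay open, slide the board flat along the file until it lies squarely home against both the back stop and the side fence, then press the lever down until it snaps fully shut, so that the arches pass down through the board's two holes. Do it gently, without forcing the lever or the board, and leave the jars and the beaker standing where they are.

Things in the scene. Friction and masses are not known exactly. Their poses are not given: they have to be found in the camera images.
- file: Recipe file flat on the worktop, fixed: blue base 12 mm thick, grey top face. Origin on the underside; the base spans own x -85..+85 and y -165..+125 mm, z up. A fence 14 mm high stands along its -x side (robot's side), inner face at x = -77 mm, y -163..+43. A back stop 14 mm high, x -69..+55, has its face at y = +27 mm. Behind it, the lever arch mechanism: lever to +y, arches to -y.
- home (a point): Where the board's origin lies when it is home against stop and fence: file frame x = -7, y = -38, z = 12 mm. Axes as the file. A tall dish rack stands behind the file, from about world x = 0.63 m: keep the wrist and arm clear of it, and of the cabinets on the wall.
- hinge (a point): Middle of the hinge pin (along x) of lever and arches: file frame x = -7, y = +55, z = 30 mm. Axes as the file.
- lever (a joint): Lever angle: 0 shut (down), 1.15 fully up. Over-centre spring: below 0.52 rad it drives the lever shut, above that it snaps it up, where it stays. Torque 0.95 N m when shut (9 N at the lip), none at 0.52, 1.1 N m the other way when fully up. The arches turn by 0.75 of this angle, up and away from the board. If an arch lands on the board the lever will not reach 0.
- lever_lip (a point): Axis middle of the lever's black lip, its free end, 103 mm from the pin: a bar 10 mm thick, 92 mm long along file x. The lever, a 5 mm plate, rises to +y at 0.26 rad when shut, 1.41 when up; neck 52 mm wide, beyond 66 mm a paddle 92 mm wide. Shut, the lip is 57 mm above the worktop, 30 mm past the base's end; a finger tilted with its tip down and to file -y goes under it.
- arches (a joint): Angle of the two steel arches (8 mm bars at file x = -47 and +33 mm, 82 mm high over the worktop): 0 shut, 0.86 rad open. Shut, their tips reach down to the base at file y = +10 mm and bar the board's way; open, the tips hang about 50 mm above the worktop.
- recipe_board: Rigid pale wooden board, 140 (x) x 130 (y) x 8 mm, about 0.25 kg, loose on the file. Origin: centre of the underside. Two 17 mm holes at own x = -40 and +40, y = +48 mm. A dark grip bar, 12 mm wide, its top 20 mm above the underside, runs along the -y edge. Starts 40 to 65 mm short of home in file y, 8 to 24 mm off the fence, a little askew.
- glass_jar: Bystander: empty square glass jar with a red lid, 60 x 60 x 80 mm; origin at the centre of its underside.
- measuring_beaker: Bystander: clear plastic measuring beaker, 82 x 77 x 152 mm; origin at the centre of its underside.
- spice_jar: Bystander: spice jar with a red cap, 45 x 45 x 108 mm; origin at the centre of its underside.

How it is judged:
On the way, in this order (a step that is already met when the one before it is completed fails the run):
1. the lever is up and the arches have sprung open (value of joint lever above 1 rad and value of joint arches above 0.7 rad), for 0.2 s.
2. with the lever still up, the board lies home against stop and fence (within 5 mm) (value of joint lever above 0.9 rad and horizontal distance between recipe_board and home below 0.005 m and angle between the x axis of recipe_board and the x axis of file, either way round below 0.05 rad and z of recipe_board in the frame of file below 0.015 m and angle between recipe_board's own z axis and vertical below 0.04 rad), for 0.2 s.
At the end, for the whole second after the job is handed in: The lever is shut (below 0.06 rad) and the arches too, through the holes of the board, which lies flat (within 0.04 rad), at rest and home: its origin within 5 mm of the home point and square to the file within 0.05 rad (value of joint each of lever, arches below 0.06 rad and horizontal distance between recipe_board and home below 0.005 m and angle between the x axis of recipe_board and the x axis of file, either way round below 0.05 rad and z of recipe_board in the frame of file below 0.015 m and angle between recipe_board's own z axis and vertical below 0.04 rad and linear speed of recipe_board below 0.01 m/s); the robot touches nothing.
It fails at once if the lever was forced (more than 50 N from the fingers) (contact force between the fingers and lever above 50 N).
It fails at once if the board was pressed against the file with more than 50 N (contact force between recipe_board and file above 50 N).
It fails at once if a bystander was moved more than 30 mm or tipped (distance of any of glass_jar, measuring_beaker, spice_jar from where it was at the start of the episode above 0.03 m or angle between any of glass_jar, measuring_beaker, spice_jar's own z axis and vertical above 0.3 rad).
It also fails if it takes over 72 s, if anything falls off the work surface, if the arm or the gripper's body presses on something with over 40 N, if the wrist force passes 120 N, or if a joint passes its speed limit or range.

### The arm

A 6-joint arm with a two-finger parallel gripper is mounted at the origin on a cart in front of the work surface, level with it; the furniture and walls round the work are solid. World frame = base frame: x ahead of the robot, y to its left, z up, the work surface at z = 0. Lengths are in m, angles in rad, forces in N, time in s.
With the tool pointing down it reaches from about 0.275 to 0.85 m from the base axis. Payload 5.2 kg.
Tool frame: the origin (TCP) lies midway between the tips of the shut fingers; the grasp point (between the pads) lies 19 mm behind it; z points along the fingers, y is the line along which they close (so a half turn about z gives the same grasp; the last joint's range is limited). The gripper opens to 85 mm and grips with 20 to 120 N. Pads are 22 mm wide; open, the fingers measure 114 mm over their backs; the gripper's body (76 mm by 85 mm) begins 54 mm behind the grasp point. The pads swing forward as they close: fully open they stand 13 mm farther back than shut.
Start: joints at [1.055, 0.259, 1.535, -0, 1.348, -0.203], TCP at [0.169, 0.523, 0.231] pointing down, gripper open.
Joint ranges: [-3.14, 3.14], [-0.91, 2.08], [0.19, 2.58], [-1.22, 4.36], [0.22, 2.71], [-3.12, 3.12]. Speed limits (rad/s): [2.57, 2.57, 3.14, 3.14, 3.14, 3.14].

### API

Orientations are given as a unit quaternion [x, y, z, w].
In Python, from station import env gives the robot as it stands.
- The arm moves only by the shell command python3 drive.py 'ROWS' [OPENING] [FORCE]. ROWS is one flat JSON list of numbers that holds 1 to 5 rows one after another, with no inner brackets; each row has 6 numbers: dx, dy, dz in units of 50 mm, then a rotation vector rx, ry, rz in units of 0.1 rad; each row shifts and turns the commanded pose from where the row before left it, along the tool's axes as they then stand; what a row does not reach is not made up. A row lasts 1/12 s, in which the tool goes at most 0.0417 m and 0.125 rad, less where a joint would pass 70% of its speed; a pose out of reach is approached as far as the arm can. OPENING is the finger opening in m, set as the command begins (- or left out keeps the last). The fingers move at their own pace and stop on an object; FORCE is the grip in N (left out, the last holds). Time passes only in rows, so rows that do not move let the fingers close. It prints the time, the measured TCP pose, the force, the opening and the grip force at its end. Input that does not fit is refused with a message, and nothing moves.
- env.get_obs(): the state, without advancing time (a new reading comes with each control period).
- env.capture(name): name is "side" or "top" or "wrist"; returns a dict with "pixels" (420x560x3 uint8, blue, green, red), "mtx" (3x3 intrinsics, pixels), "rvec" (rotation vector, rad) and "tvec" (3), from world to camera coordinates, as OpenCV has them; the wrist camera has in their place "hand_eye" (4x4, takes a point from camera to tool coordinates, whose origin is the TCP and whose axes are the flange's). Camera axes: x right, y down, z forward; pixel columns grow to the right and rows downward; lengths in m; the calibration is good to about 2 mm. A picture is of the moment at which its call begins: read the wrist's pose just before it. There is no depth.
- env.finish_job(): hands the job in; it is judged then, once.
The state is a dict: "clock": time; "joint_pos": joint angles; "dq": joint speeds; "joint_efforts": joint torques, N m; "eef_pos": TCP position; "tool_rot": TCP orientation; "contact_force": force on the tool from outside, world axes, zero at the start; "moment": the same for the moment, N m; "opening": finger opening in m; "grasp_force": force on a finger pad.
Only numpy, scipy, OpenCV 4.12 (cv2) and the standard library are available. Lean on these libraries where they do the work, as an engineer would, in place of code of your own. Each camera call takes 0.05 s, during which the arm holds its last target. There are 200 camera calls.

## Working session

There is one attempt and no reset: what is moved stays moved. The work goes in short steps, Python scripts to look and compute and a shell command to move; the robot and the scene stay as the last step left them, time stands still between calls to the robot, and variables do not carry over. Pictures are saved under pics/ and viewed, at most 10 in all, crops included, and the job is handed in when it is done.

```bash
ls; mkdir -p pics
python3 - <<'E'
from station import env
import cv2
o=env.get_obs();print(o)
for n in("side","top"):
    c=env.capture(n);cv2.imwrite(f"pics/{n}0.png",c["pixels"]);print(n,c["mtx"],c["rvec"],c["tvec"])
E
```

```text
drive.py
pics
station.py
{'clock': 0.0, 'joint_pos': array([ 1.05519984e+00,  2.59368827e-01,  1.53609263e+00, -1.83117457e-05,
        1.34801890e+00, -2.02809220e-01]), 'dq': array([-0.00028949,  0.00063859,  0.00083926,  0.00027298,  0.00019486,
        0.00044693]), 'joint_efforts': array([ 1.75266065e-03, -4.46036732e+01, -2.90562218e+01,  2.01856569e-04,
        1.18925655e-02, -7.93680471e-06]), 'eef_pos': array([0.16895866, 0.5228384 , 0.23045698]), 'tool_rot': array([ 1.55754797e-01,  9.87795299e-01, -8.86749497e-04, -3.23431931e-04]), 'contact_force': array([ 0.86812132,  0.03246139, -0.90233472]), 'moment': array([ 0.01170693, -0.03249006,  0.00621601]), 'grasp_force': 0.0, 'opening': 0.08542474926695379}
side [[389.96742963   0.         282.93819789]
 [  0.         389.96742963 205.31582121]
 [  0.           0.           1.        ]] [ 2.09645959 -0.44771559  0.2455882 ] [-0.50274107  0.16608885  0.87989402]
top [[421.59169412   0.         279.45009165]
 [  0.         421.59169412 215.47999412]
 [  0.           0.           1.        ]] [ 2.14373411 -2.1386754   0.1326594 ] [0.00694678 0.53689495 1.16994101]
```
View pics/side0.png

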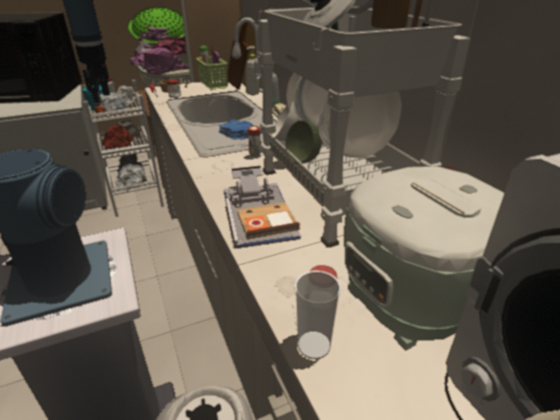

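View pics/top0.png

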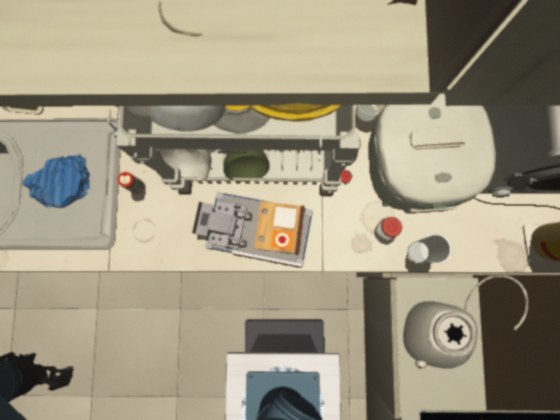

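The side view shows the file around (262,212), with the lever at (247,178). The top view shows the file spanning (200..312, 195..265), with the lever lip at about (197,218), so file +y points along world +y. The beaker is at (430,250), the glass jar at (390,228) and the spice jar at (128,182). Next I'll enlarge both views.

Run:
```python
import cv2,numpy as np
t=cv2.imread("pics/top0.png")[185:275,185:325];s=cv2.imread("pics/side0.png")[160:255,205:310]
cv2.imwrite("pics/topc.png",cv2.resize(t,None,fx=5.7,fy=5.7,interpolation=cv2.INTER_CUBIC))
cv2.imwrite("pics/sidec.png",cv2.resize(s,None,fx=6,fy=6,interpolation=cv2.INTER_CUBIC))
```

View pics/topc.png

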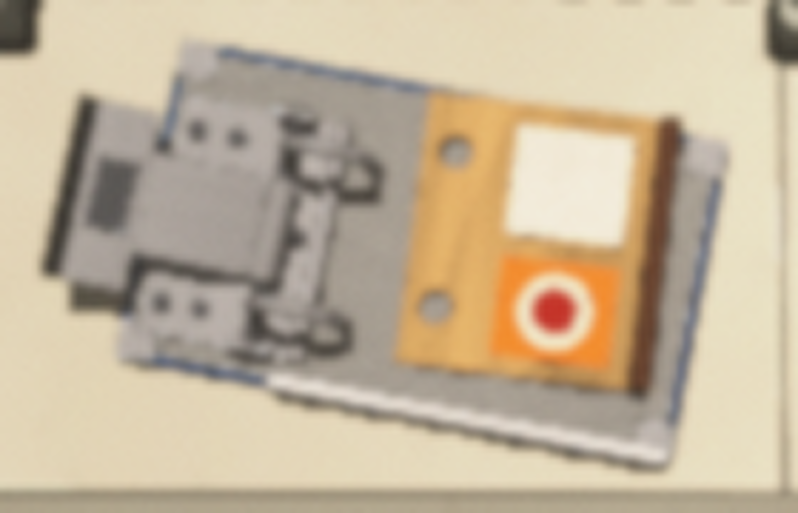

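View pics/sidec.png

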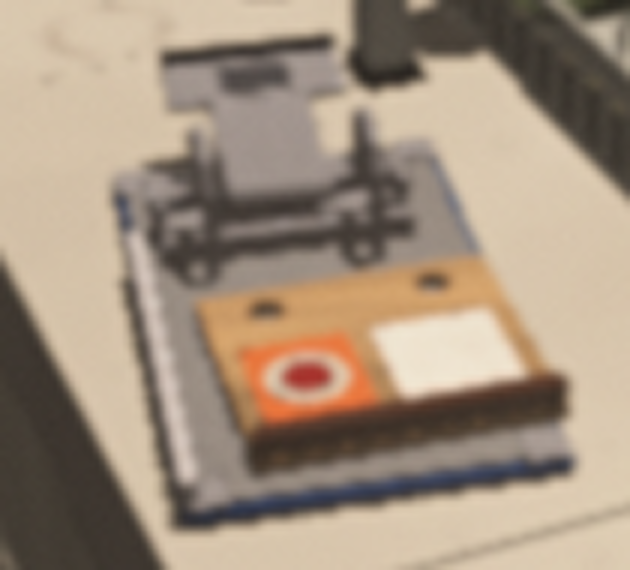

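The top crop (x5.7 from 185,185) shows the file's corners at (185,42), (120,358), (728,140) and (665,465), the lip from (87,97) to (50,272), and the board's holes at (455,150) and (437,305). The side crop (x6 from 205,160) shows the file's corners at (115,180), (430,145), (572,455) and (180,510), the lip at (163,55) to (332,42), and the holes at (267,308) and (433,280). I'll fit both poses from the two views together.

```bash
cat > h.py <<'E'
import numpy as np,cv2
from scipy.optimize import least_squares
from scipy.spatial.transform import Rotation as R
K={"side":(np.array([[389.96743,0,282.9382],[0,389.96743,205.31582],[0,0,1]]),np.array([2.09645959,-.44771559,.2455882]),np.array([-.50274107,.16608885,.87989402])),
"top":(np.array([[421.59169,0,279.45009],[0,421.59169,215.47999],[0,0,1]]),np.array([2.14373411,-2.1386754,.1326594]),np.array([.00694678,.53689495,1.16994101]))}
def proj(n,P):
    k,r,t=K[n]; return cv2.projectPoints(np.asarray(P,float).reshape(-1,3),r,t,k,None)[0][:,0]
def pose(p,P):
    c,s=np.cos(p[3]),np.sin(p[3]); P=np.asarray(P,float)
    return P@np.array([[c,s,0],[-s,c,0],[0,0,1]])+[p[0],p[1],p[2]]
def fit(obs,p0):
    # obs: name->(pts mm, pixels)
    f=lambda p:np.concatenate([(proj(n,pose(p,np.array(P)/1e3))-np.array(u)).ravel() for n,(P,u) in obs.items()])
    r=least_squares(f,p0,loss="soft_l1"); return r.x,f(r.x).reshape(-1,2)
def crop(u,s,o): return (np.array(u,float)+.5)/s-.5+np.array(o)
E
python3 - <<'E'
from h import *
T=lambda u:crop(u,5.7,(185,185)); S=lambda u:crop(u,6,(205,160))
F=[(85,125,12),(-85,125,12),(85,-165,12),(-85,-165,12),(39,154.5,56.5),(-53,154.5,56.5)]
p,r=fit({"top":(F,T([(185,42),(120,358),(728,140),(665,465),(87,97),(50,272)])),
 "side":(F,S([(430,145),(115,180),(572,455),(180,510),(332,42),(163,55)]))},[.5,0,0,0.1])
print(p.round(4),r.round(1).tolist())
B=[(40,48,8),(-40,48,8),(70,65,8),(-70,65,8)]
b,r=fit({"top":(B,T([(455,150),(437,305),(430,92),(397,360)])),"side":(B,S([(433,280),(267,308),(470,258),(200,303)]))},[.5,-.05,.012,.1])
print(b.round(4),r.round(1).tolist())
c,s=np.cos(p[3]),np.sin(p[3]);d=b[:2]-p[:2]
print("board in file",c*d[0]+s*d[1],-s*d[0]+c*d[1],b[3]-p[3])
for n,q in dict(home=(-.007,-.038,.012),lip=(-.007,.1545,.0565),hinge=(-.007,.055,.03)).items():print(n,pose(p,[q]).round(4))
E
```

```text
[ 0.5079  0.0891 -0.0012 -0.1918] [[-0.6, -1.5], [-1.7, -0.5], [0.5, -0.1], [0.7, 0.2], [0.4, -0.6], [-0.2, 0.3], [0.1, -1.3], [-1.2, -1.1], [0.5, 0.4], [-0.4, 0.6], [0.0, 0.6], [-1.0, 1.5]]
[ 0.5085  0.0087  0.0111 -0.1055] [[0.1, -0.1], [0.1, -0.1], [-0.1, -0.7], [0.1, -0.1], [-0.5, 0.4], [-0.4, 0.5], [1.6, -0.7], [-1.2, 0.0]]
board in file 0.015921708405131754 -0.07882151565466303 0.08626935692226133
home [[0.4938 0.0531 0.0108]]
lip [[0.5305 0.2421 0.0553]]
hinge [[0.5115 0.1444 0.0288]]
```

```bash
cat >> h.py <<'E'
FP=np.array([.5079,.0891,-.0005,-.1918])
def f2w(x,y,z): return pose(FP,[[x/1e3,y/1e3,z/1e3]])[0]
def ray(n,u,z):
    k,r,t=K[n];M=cv2.Rodrigues(r)[0];d=M.T@np.linalg.inv(k)@np.array([*u,1.]);c=-M.T@t
    return c+d*(z-c[2])/d[2]
def go(p,zd,xd):
    """target TCP p, tool z dir zd, approx tool x dir xd -> tool-frame delta"""
    from station import env
    o=env.get_obs();A=R.from_quat(o["tool_rot"])
    z=np.array(zd,float);z/=np.linalg.norm(z);x=np.array(xd,float);x-=z*(x@z);x/=np.linalg.norm(x)
    B=R.from_matrix(np.c_[x,np.cross(z,x),z])
    d=np.array(p)-o["eef_pos"]
    print("t",round(o["clock"],2),"pos",o["eef_pos"].round(4),"rotvec(tool)",(A.inv()*B).as_rotvec().round(3))
    print(" world d",d.round(4)," d in now-tool",A.inv().apply(d).round(4)," d in target-tool",B.inv().apply(d).round(4),"j",o["joint_pos"].round(2),"F",o["contact_force"].round(1))
E
python3 - <<'E'
from h import *
print("spice",ray("top",(126,180),.108),"glass",ray("top",(391,226),.08),"beaker",ray("top",(418,250),.0))
zd=np.array([.08,-.76,-.64]);zd/=np.linalg.norm(zd)
tip=f2w(-20,140,20);print("tip",tip,"pre",tip-.12*zd)
go(tip-.12*zd,zd,[0,1,0])
E
```

```text
spice [0.62481234 0.42867017 0.108     ] glass [ 0.50216124 -0.29847505  0.08      ] beaker [ 0.44138618 -0.39416207  0.        ]
tip [0.51495441 0.2303453  0.0195    ] pre [0.50532355 0.32183855 0.09654695]
t 0.1 pos [0.169  0.5229 0.2306] rotvec(tool) [ 0.443 -0.823  1.227]
 world d [ 0.3363 -0.2011 -0.134 ]  d in now-tool [-0.3819 -0.0876  0.134 ]  d in target-tool [0.0031 0.3171 0.2663] j [ 1.06  0.26  1.54 -0.    1.35 -0.2 ] F [-0.7  0.9  0.4]
```

Careful with the scale: shifts go in units of 50 mm and turns go in units of 0.1 rad. That gives: 0.094 rad is 0.94.

```bash
R='x'; python3 drive.py '[0, 0, 0, 0.34, -0.63, 0.94, 0, 0, 0, 0.34, -0.63, 0.94, 0, 0, 0, 0.34, -0.63, 0.94, 0, 0, 0, 0.34, -0.63, 0.94, 0, 0, 0, 0.34, -0.63, 0.94]' 0 20
python3 drive.py '[0, 0, 0, 0.34, -0.63, 0.94, 0, 0, 0, 0.34, -0.63, 0.94, 0, 0, 0, 0.34, -0.63, 0.94, 0, 0, 0, 0.34, -0.63, 0.94, 0, 0, 0, 0.34, -0.63, 0.94]'
python3 drive.py '[0, 0, 0, 0.34, -0.63, 0.94, 0, 0, 0, 0.34, -0.63, 0.94, 0, 0, 0, 0.34, -0.63, 0.94, 0, 0, 0, 0, 0, 0, 0, 0, 0, 0, 0, 0]'
python3 - <<'E'
from h import *
go([.5053,.3218,.0965],[.08,-.76,-.64],[0,1,0])
E
```

```text
clock: 0.52
eef_pos: [0.1688, 0.5233, 0.2315]
tool_rot: [0.38, 0.908, -0.108, 0.142]
contact_force: [-0.5, -0.1, 0.6]
opening: 0.0256
grasp_force: 0.0
clock: 0.93
eef_pos: [0.1686, 0.5235, 0.231]
tool_rot: [0.568, 0.75, -0.205, 0.27]
contact_force: [0.3, 0.7, 0.1]
opening: 0.0002
grasp_force: 0.0
clock: 1.35
eef_pos: [0.1697, 0.5233, 0.2292]
tool_rot: [0.657, 0.625, -0.256, 0.335]
contact_force: [-0.5, 0.1, 0.6]
opening: -0.0001
grasp_force: 0.0
t 1.35 pos [0.1697 0.5233 0.2292] rotvec(tool) [ 0.001 -0.003  0.008]
 world d [ 0.3356 -0.2015 -0.1327]  d in now-tool [-0.0016  0.3163  0.2662]  d in target-tool [0.0017 0.3166 0.2658] j [ 1.26  0.81  0.93 -0.39  2.19  1.21] F [-0.5  0.1  0.6]
```

```bash
python3 drive.py '[0, 0.6, 0, 0, 0, 0, 0, 0.8, 0, 0, 0, 0, 0, 0.8, 0, 0, 0, 0, 0, 0.8, 0, 0, 0, 0, 0, 0.8, 0, 0, 0, 0]' | head -2
python3 drive.py '[0, 0.8, 0, 0, 0, 0, 0, 0.8, 0, 0, 0, 0, 0, 0.6, 0, 0, 0, 0, 0, 0.3, 0.4, 0, 0, 0, 0, 0, 0.6, 0, 0, 0]'| head -2
python3 drive.py '[0, 0, 0.8, 0, 0, 0, 0, 0, 0.8, 0, 0, 0, 0, 0, 0.8, 0, 0, 0, 0, 0, 0.8, 0, 0, 0, 0, 0, 0, 0, 0, 0]'
python3 - <<'E'
from h import *
from station import env
go([.5053,.3218,.0965],[.08,-.76,-.64],[0,1,0])
for n in("side","top"):cv2.imwrite(f"pics/{n}1.png",env.capture(n)["pixels"])
a=cv2.imread("pics/side1.png")[60:260,100:340];b=cv2.imread("pics/top1.png")[100:300,60:340]
cv2.imwrite("pics/m1.png",np.vstack([cv2.resize(a,(360,300)),cv2.resize(b,(360,257))]).copy())
E
```

```text
clock: 1.77
eef_pos: [0.3591, 0.524, 0.2566]
clock: 2.18
eef_pos: [0.4907, 0.4873, 0.2374]
clock: 2.6
eef_pos: [0.4957, 0.3573, 0.1297]
tool_rot: [0.655, 0.625, -0.262, 0.334]
contact_force: [-0.0, -0.4, -1.8]
opening: 0.0001
grasp_force: 0.0
t 2.6 pos [0.4957 0.3573 0.1297] rotvec(tool) [-0.007  0.004  0.014]
 world d [ 0.0096 -0.0355 -0.0332]  d in now-tool [0.0032 0.0058 0.0491]  d in target-tool [0.0031 0.0055 0.0491] j [ 0.79  0.86  1.1  -0.65  1.79  0.89] F [-0.  -0.4 -1.8]
```

View pics/m1.png

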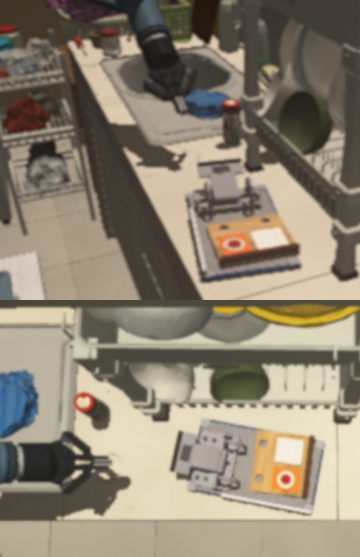

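The arm comes in from the left and its fingertips point at the lever lip, at (105,462) in the lower panel. The spice jar at (87,402) is clear. Next I'll slide the finger under the lip.

```bash
python3 drive.py '[0.04, 0.06, 0.6, -0.07, 0.04, 0.14, 0.02, 0.06, 0.6, 0, 0, 0, 0, 0, 0.6, 0, 0, 0, 0, 0, 0.4, 0, 0, 0, 0, 0, 0, 0, 0, 0]'
python3 - <<'E'
from h import *
go(f2w(-20,142,18),[.08,-.76,-.64],[0,1,0])
E
```

```text
clock: 3.12
eef_pos: [0.5153, 0.2828, 0.061]
tool_rot: [0.661, 0.622, -0.25, 0.337]
contact_force: [-0.8, -0.1, -0.8]
opening: -0.0001
grasp_force: 0.0
t 3.12 pos [0.5153 0.2828 0.061 ] rotvec(tool) [ 0.008 -0.009 -0.009]
 world d [ 0.     -0.0505 -0.0435]  d in now-tool [-0.0004 -0.0059  0.0663]  d in target-tool [ 0.0002 -0.0054  0.0664] j [ 0.7   0.85  1.3  -0.69  1.56  0.98] F [-0.8 -0.1 -0.8]
```

To row units: 0.02 m is 0.4, 0.015 m is 0.3.

```bash
python3 drive.py '[0, -0.08, 0.4, 0, 0, 0, 0, 0, 0.3, 0, 0, 0, 0, 0, 0.2, 0, 0, 0, 0, 0, 0.2, 0, 0, 0, 0, 0, 0, 0, 0, 0]'
python3 drive.py '[0, 0, 0.2, 0, 0, 0, 0, 0, 0, 0, 0, 0, 0, 0, 0, 0, 0, 0]'
python3 - <<'E'
from h import *
go(f2w(-20,142,18),[.08,-.76,-.64],[0,1,0])
E
```

```text
clock: 3.53
eef_pos: [0.5165, 0.2423, 0.0254]
tool_rot: [0.662, 0.622, -0.249, 0.338]
contact_force: [-0.4, 0.2, -0.3]
opening: 0.0004
grasp_force: 0.0
clock: 3.78
eef_pos: [0.517, 0.2347, 0.0189]
tool_rot: [0.662, 0.621, -0.249, 0.338]
contact_force: [-0.2, 0.3, -0.5]
opening: 0.0002
grasp_force: 0.0
t 3.78 pos [0.517  0.2347 0.0189] rotvec(tool) [ 0.009 -0.009 -0.01 ]
 world d [-0.0017 -0.0024 -0.0014]  d in now-tool [-0.0007 -0.0019  0.0026]  d in target-tool [-0.0007 -0.0018  0.0026] j [ 0.64  0.86  1.42 -0.73  1.44  1.03] F [-0.2  0.3 -0.5]
```

Under the lip with no contact. Now lift along -x of the tool.

To row units: -0.004 m is -0.08.

```bash
python3 drive.py '[-0.08, 0, 0, 0, 0, 0, -0.08, 0, 0, 0, 0, 0, -0.08, 0, 0, 0, 0, 0, 0, 0, 0, 0, 0, 0]' | grep -E "eef|contact"
python3 drive.py '[-0.1, 0, 0, 0, 0, 0, -0.1, 0, 0, 0, 0, 0, -0.1, 0, 0, 0, 0, 0, 0, 0, 0, 0, 0, 0]'| grep -E "eef|contact"
python3 drive.py '[-0.1, 0, 0, 0, 0, 0, -0.1, 0, 0, 0, 0, 0, -0.1, 0, 0, 0, 0, 0, 0, 0, 0, 0, 0, 0]'| grep -E "eef|contact"
```

```text
eef_pos: [0.5162, 0.2294, 0.027]
contact_force: [1.1, 9.1, -7.5]
eef_pos: [0.5167, 0.2223, 0.0401]
contact_force: [3.3, 16.6, -0.7]
eef_pos: [0.5134, 0.2089, 0.0514]
contact_force: [-0.1, 4.6, -1.5]
```

Run:
```python
from h import *
from station import env
go(f2w(-20,142,18),[.08,-.76,-.64],[0,1,0])
cv2.imwrite("pics/side2.png",env.capture("side")["pixels"])
a=cv2.imread("pics/side2.png")[130:250,190:310]
cv2.imwrite("pics/m2.png",cv2.resize(a,(600,600),interpolation=cv2.INTER_CUBIC))
```

```text
t 4.78 pos [0.5134 0.2089 0.0514] rotvec(tool) [ 0.012 -0.013 -0.011]
 world d [ 0.0019  0.0234 -0.0339]  d in now-tool [ 0.0409 -0.0028  0.0046]  d in target-tool [ 0.041  -0.0023  0.0041] j [ 0.62  0.78  1.48 -0.74  1.43  1.  ] F [-0.1  4.6 -1.5]
```

View pics/m2.png

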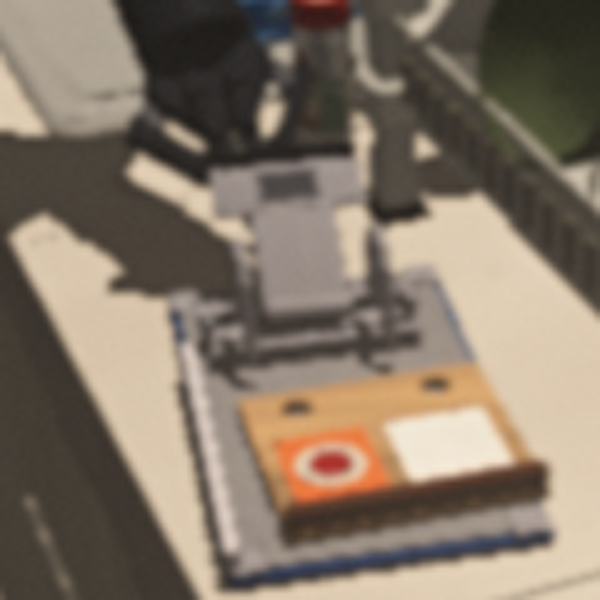

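The lever has been lifted partway: the lip is now at about (285,160), higher than before, and the arches have lifted off the base at (230,370). I'll continue.

To row units: -0.006 m is -0.12.

```bash
python3 drive.py '[-0.12, 0, 0, 0, 0, 0, -0.12, 0, 0, 0, 0, 0, -0.12, 0, 0, 0, 0, 0, 0, 0, 0, 0, 0, 0]' | grep -E "eef|contact"
python3 drive.py '[-0.12, 0, 0, 0, 0, 0, -0.12, 0, 0, 0, 0, 0, 0, 0, 0, 0, 0, 0, 0, 0, 0, 0, 0, 0]'| grep -E "eef|contact"
python3 - <<'E'
from h import *
from station import env
cv2.imwrite("pics/side3.png",env.capture("side")["pixels"])
a=cv2.imread("pics/side3.png")[110:250,190:310]
cv2.imwrite("pics/m3.png",cv2.resize(a,(514,600),interpolation=cv2.INTER_CUBIC))
E
```

```text
eef_pos: [0.5107, 0.1944, 0.0653]
contact_force: [0.4, 0.2, 0.1]
eef_pos: [0.5095, 0.1872, 0.0733]
contact_force: [0.5, 0.4, 0.1]
```

View pics/m3.png

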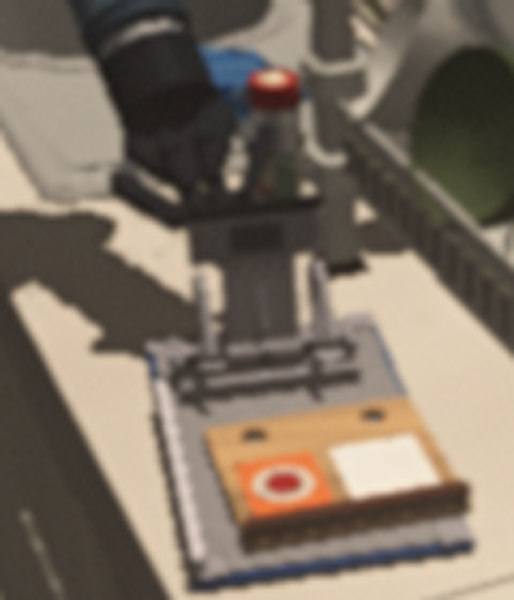

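The lever now stands upright: the lip is at (255,208) with the paddle's face vertical, and the arches are raised. The contact force is zero, so I'll retract.

To row units: -0.04 m is -0.8, -0.03 m is -0.6.

```bash
python3 drive.py '[0.2, 0, -0.4, 0, 0, 0, 0, 0, -0.8, 0, 0, 0, 0, 0, -0.8, 0, 0, 0, -0.6, 0, -0.4, 0, 0, 0, -0.8, 0, 0, 0, 0, 0]' | grep -E "eef|contact"
python3 drive.py '[-0.8, 0, 0, 0, 0, 0, -0.4, 0, 0, 0, 0, 0, 0, 0, 0, 0, 0, 0]' 0.05| grep -E "eef|contact"
python3 - <<'E'
from h import *
go([.4,.2,.26],[0,0,-1],[-.994,.105,0])
go([.5023,-.05,.1],[0,0,-1],[-.994,.105,0])
E
```

```text
eef_pos: [0.4927, 0.2434, 0.1958]
contact_force: [0.8, 0.3, 0.9]
eef_pos: [0.4867, 0.1984, 0.2447]
contact_force: [-0.1, -0.4, 0.6]
t 6.22 pos [0.4867 0.1984 0.2447] rotvec(tool) [-0.519  0.796 -1.428]
 world d [-0.0867  0.0016  0.0153]  d in now-tool [-0.0198 -0.0837 -0.0191]  d in target-tool [ 0.0864 -0.0076 -0.0153] j [ 0.63  0.52  1.42 -0.73  1.68  0.8 ] F [-0.1 -0.4  0.6]
t 6.22 pos [0.4867 0.1984 0.2447] rotvec(tool) [-0.519  0.796 -1.428]
 world d [ 0.0156 -0.2484 -0.1447]  d in now-tool [-0.0529 -0.0047  0.283 ]  d in target-tool [-0.0416 -0.2454  0.1447] j [ 0.63  0.52  1.42 -0.73  1.68  0.8 ] F [-0.1 -0.4  0.6]
```

```bash
python3 drive.py '[0, 0, 0, -0.36, 0.57, -1.02, 0, 0, 0, -0.36, 0.57, -1.02, 0, 0, 0, -0.36, 0.57, -1.02, 0, 0, 0, -0.36, 0.57, -1.02, 0, 0, 0, -0.36, 0.57, -1.02]' | grep -E "eef|contact"
python3 drive.py '[0, 0, 0, -0.36, 0.57, -1.02, 0, 0, 0, -0.36, 0.57, -1.02, 0, 0, 0, -0.36, 0.57, -1.02, 0, 0, 0, -0.36, 0.57, -1.02, 0, 0, 0, -0.36, 0.57, -1.02]' | grep -E "eef|contact"
python3 drive.py '[0, 0, 0, -0.36, 0.57, -1.02, 0, 0, 0, -0.36, 0.57, -1.02, 0, 0, 0, -0.36, 0.57, -1.02, 0, 0, 0, -0.36, 0.57, -1.02, 0, 0, 0, 0, 0, 0]' | grep -E "eef|contact"
python3 - <<'E'
from h import *
go([.5023,-.05,.1],[0,0,-1],[-.994,.105,0])
E
```

```text
eef_pos: [0.4858, 0.2008, 0.2392]
contact_force: [0.7, -0.7, -0.1]
eef_pos: [0.4859, 0.2006, 0.2398]
contact_force: [0.6, -0.1, -0.1]
eef_pos: [0.4877, 0.1988, 0.2393]
contact_force: [0.5, -1.0, -0.0]
t 7.47 pos [0.4877 0.1988 0.2393] rotvec(tool) [-0.01  -0.017 -0.004]
 world d [ 0.0146 -0.2488 -0.1393]  d in now-tool [-0.044  -0.2444  0.141 ]  d in target-tool [-0.0407 -0.2459  0.1393] j [ 0.18  0.22  1.56 -0.    1.38 -1.28] F [ 0.5 -1.  -0. ]
```

To row units: -0.04 m is -0.8, -0.01 m is -0.2, -0.017 rad is -0.17.

```bash
python3 drive.py '[-0.2, -0.8, 0, -0.1, -0.17, -0.04, -0.2, -0.8, 0, 0, 0, 0, -0.2, -0.8, 0, 0, 0, 0, -0.2, -0.8, 0, 0, 0, 0, 0, -0.8, 0, 0, 0, 0]' | grep -E "eef|contact"
python3 drive.py '[0, -0.8, 0.6, 0, 0, 0, 0, -0.12, 0.8, 0, 0, 0, 0, 0, 0.8, 0, 0, 0, 0, 0, 0.6, 0, 0, 0, 0, 0, 0, 0, 0, 0]' | grep -E "eef|contact|open"
python3 - <<'E'
from h import *
go([.5023,-.05,.026],[0,0,-1],[-.994,.105,0])
E
```

```text
eef_pos: [0.5056, -0.0047, 0.2401]
contact_force: [0.7, -0.0, 0.5]
eef_pos: [0.4959, -0.0409, 0.0996]
contact_force: [-0.4, 0.7, -1.2]
opening: 0.0498
t 8.3 pos [ 0.4959 -0.0409  0.0996] rotvec(tool) [ 0.001 -0.01  -0.005]
 world d [ 0.0064 -0.0091 -0.0736]  d in now-tool [-0.008  -0.0084  0.0735]  d in target-tool [-0.0073 -0.0083  0.0736] j [-0.31  0.3   1.83 -0.    1.02 -1.77] F [-0.4  0.7 -1.2]
```

To row units: 0.02 m is 0.4, 0.008 m is 0.16, -0.01 rad is -0.1.

```bash
python3 drive.py '[-0.08, -0.08, 0.4, 0, -0.1, -0.05, -0.08, -0.08, 0.4, 0, 0, 0, 0, 0, 0.4, 0, 0, 0, 0, 0, 0.16, 0, 0, 0, 0, 0, 0, 0, 0, 0]' | grep -E "eef|contact"
python3 - <<'E'
from h import *
go([.5023,-.05,.026],[0,0,-1],[-.994,.105,0])
E
```

```text
eef_pos: [0.508, -0.0506, 0.0372]
contact_force: [-1.0, -0.1, -0.9]
t 8.72 pos [ 0.508  -0.0506  0.0372] rotvec(tool) [-0.001  0.01   0.003]
 world d [-0.0057  0.0006 -0.0112]  d in now-tool [0.0058 0.     0.0112]  d in target-tool [ 0.0057 -0.      0.0112] j [-0.32  0.4   1.87  0.    0.86 -1.79] F [-1.  -0.1 -0.9]
```

To row units: 0.005 m is 0.1, 0.003 m is 0.06, 0.01 rad is 0.1.

```bash
python3 drive.py '[0.06, 0, 0.1, 0, 0.1, 0.03, 0.06, 0, 0.1, 0, 0, 0, 0, 0, 0, 0, 0, 0]' | grep -E "eef|contact"
python3 drive.py '[0, 0, 0, 0, 0, 0, 0, 0, 0, 0, 0, 0, 0, 0, 0, 0, 0, 0, 0, 0, 0, 0, 0, 0, 0, 0, 0, 0, 0, 0]' 0.0 20
python3 - <<'E'
from h import *
from station import env
go([.5023,-.05,.026],[0,0,-1],[-.994,.105,0])
cv2.imwrite("pics/side4.png",env.capture("side")["pixels"])
a=cv2.imread("pics/side4.png")[130:250,190:310]
c=cv2.imread("pics/top1.png")
cv2.imwrite("pics/m4.png",cv2.resize(a,(600,600),interpolation=cv2.INTER_CUBIC))
E
```

```text
eef_pos: [0.5023, -0.0505, 0.0281]
contact_force: [-0.7, 0.4, -0.9]
clock: 9.38
eef_pos: [0.5032, -0.0509, 0.0286]
tool_rot: [0.052, 0.999, -0.001, 0.002]
contact_force: [-1.3, 1.5, 5.5]
opening: 0.0109
grasp_force: 21.6
t 9.38 pos [ 0.5032 -0.0509  0.0286] rotvec(tool) [-0.001  0.004  0.001]
 world d [-0.0009  0.0009 -0.0026]  d in now-tool [0.001  0.0008 0.0026]  d in target-tool [0.001  0.0008 0.0026] j [-0.32  0.41  1.89 -0.    0.84 -1.79] F [-1.3  1.5  5.5]
```

View pics/m4.png

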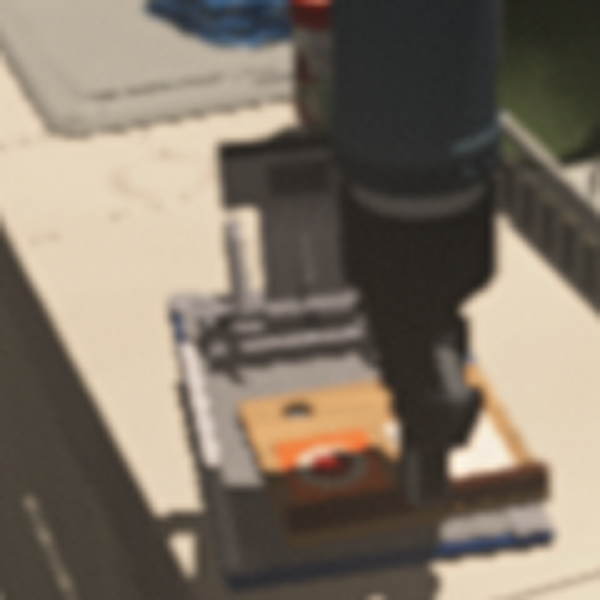

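The fingers hold the grip bar at about (425,490), and the lever still stands upright. I'll work out the in-plane move to home.

Run:
```python
from h import *
go([*f2w(-6,-97,0)[:2],.029],[0,0,-1],[-.9817,.1906,0])
```

```text
t 9.43 pos [ 0.5032 -0.0509  0.0286] rotvec(tool) [-0.001  0.004  0.087]
 world d [-0.0197  0.0459  0.0004]  d in now-tool [ 0.0244  0.0436 -0.0005]  d in target-tool [ 0.0281  0.0413 -0.0004] j [-0.32  0.41  1.89 -0.    0.84 -1.79] F [-0.3 -0.   5.5]
```

```bash
python3 drive.py '[0.08, 0.1, 0, 0, 0.02, 0.2, 0.12, 0.14, 0, 0, 0.02, 0.25, 0.12, 0.16, 0, 0, 0, 0.25, 0.1, 0.16, 0, 0, 0, 0.17, 0, 0, 0, 0, 0, 0]'  | grep -E "eef|contact|grasp"
python3 drive.py '[0.06, 0.1, 0, 0, 0, 0, 0, 0, 0, 0, 0, 0, 0, 0, 0, 0, 0, 0]' | grep -E "eef|contact|grasp"
python3 - <<'E'
from h import *
go([*f2w(-6,-97,0)[:2],.029],[0,0,-1],[-.9817,.1906,0])
E
```

```text
eef_pos: [0.4863, -0.0196, 0.0286]
contact_force: [-0.7, 2.4, 7.1]
grasp_force: 21.7
eef_pos: [0.4849, -0.0148, 0.0286]
contact_force: [1.6, -0.4, 7.1]
grasp_force: 21.7
t 10.1 pos [ 0.4849 -0.0148  0.0286] rotvec(tool) [-0.001  0.001  0.001]
 world d [-0.0014  0.0099  0.0004]  d in now-tool [ 0.0032  0.0094 -0.0004]  d in target-tool [ 0.0032  0.0094 -0.0004] j [-0.26  0.39  1.93 -0.    0.82 -1.64] F [ 1.6 -0.4  7.1]
```

Next I'll approach the stop in small steps, watching the force.

```bash
python3 drive.py '[0.02, 0.06, 0, 0, 0, 0, 0.02, 0.04, 0, 0, 0, 0, 0, 0, 0, 0, 0, 0]' | grep -E "eef|contact"
python3 drive.py '[0, 0.04, 0, 0, 0, 0, 0, 0, 0, 0, 0, 0]' | grep -E "eef|contact"
python3 drive.py '[0, 0.04, 0, 0, 0, 0, 0, 0, 0, 0, 0, 0]' | grep -E "eef|contact"
```

```text
eef_pos: [0.4848, -0.0104, 0.0286]
contact_force: [2.7, -3.2, 3.0]
eef_pos: [0.4851, -0.0087, 0.0286]
contact_force: [2.8, -5.1, 4.6]
eef_pos: [0.4855, -0.0068, 0.0286]
contact_force: [2.8, -5.6, 4.1]
```

To row units: 0.001 m is 0.02.

```bash
python3 drive.py '[0.02, 0.02, 0, 0, 0, 0, 0, 0, 0, 0, 0, 0]' | grep -E "eef|contact"
python3 drive.py '[0.02, 0.02, 0, 0, 0, 0, 0, 0, 0, 0, 0, 0]' | grep -E "eef|contact"
python3 drive.py '[0, 0.02, 0, 0, 0, 0, 0, 0, 0, 0, 0, 0, 0, 0, 0, 0, 0, 0]' | grep -E "eef|contact"
python3 - <<'E'
from h import *
from station import env
go([*f2w(-6,-97,0)[:2],.029],[0,0,-1],[-.9817,.1906,0])
E
```

```text
eef_pos: [0.4856, -0.0059, 0.0286]
contact_force: [5.7, -5.8, 0.6]
eef_pos: [0.4857, -0.0052, 0.0288]
contact_force: [6.9, -7.3, -0.8]
eef_pos: [0.4859, -0.0048, 0.0288]
contact_force: [6.0, -10.5, -0.3]
t 11.27 pos [ 0.4859 -0.0048  0.0288] rotvec(tool) [-0.004  0.006  0.002]
 world d [-0.0024 -0.0002  0.0002]  d in now-tool [ 0.0023 -0.0006 -0.0002]  d in target-tool [ 0.0023 -0.0006 -0.0002] j [-0.24  0.38  1.94 -0.    0.82 -1.62] F [  6.  -10.5  -0.3]
```

To row units: 0.001 m is 0.02.

```bash
python3 drive.py '[0.02, 0.02, 0, 0, 0, 0, 0, 0, 0, 0, 0, 0]' | grep -E "eef|contact"
python3 drive.py '[0.02, 0.02, 0, 0, 0, 0, 0, 0, 0, 0, 0, 0, 0, 0, 0, 0, 0, 0]' | grep -E "eef|contact"
python3 drive.py '[0, 0, 0, 0, 0, 0, 0, 0, 0, 0, 0, 0, 0, 0, 0, 0, 0, 0, 0, 0, -0.2, 0, 0, 0, 0, 0, -0.4, 0, 0, 0]' 0.05 | grep -E "eef|contact"
python3 drive.py '[0, 0, -0.8, 0, 0, 0, 0.4, -0.8, -0.8, 0, 0, 0, 0.8, -0.8, -0.4, 0, 0, 0, 0.8, -0.8, 0, 0, 0, 0, 0, 0, 0, 0, 0, 0]' 0.05 | grep -E "eef|contact"
python3 - <<'E'
from h import *
from station import env
for n in("side","top","wrist"):cv2.imwrite(f"pics/{n}5.png",env.capture(n)["pixels"])
t=cv2.imread("pics/top5.png")[185:275,185:325];s=cv2.imread("pics/side5.png")[160:255,205:310]
cv2.imwrite("pics/m5.png",np.hstack([cv2.resize(t,None,fx=3,fy=3,interpolation=cv2.INTER_CUBIC)[:270],cv2.resize(s,None,fx=3.6,fy=3.6,interpolation=cv2.INTER_CUBIC)[70:340]]))
E
```

```text
eef_pos: [0.4859, -0.0047, 0.0289]
contact_force: [7.4, -15.2, -3.2]
eef_pos: [0.4858, -0.0046, 0.029]
contact_force: [8.4, -18.6, -4.5]
eef_pos: [0.4782, 0.0011, 0.0565]
contact_force: [0.6, -0.1, 0.9]
eef_pos: [0.3897, -0.0712, 0.1405]
contact_force: [0.3, 1.5, -0.4]
```

View pics/m5.png

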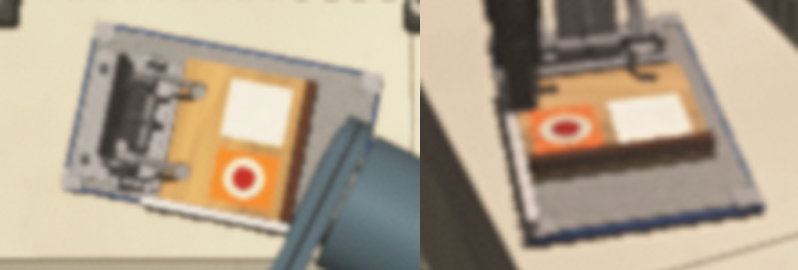

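The left panel (top view) shows the board up against the stop at (175,130) and against the fence along (150,200)–(280,230), with the open arches above the holes. The right panel agrees. I'll check this with the marker centroids, before against after.

Run:
```python
from h import *
def cen(f,roi):
    im=cv2.imread(f);y0,y1,x0,x1=roi;i=cv2.GaussianBlur(im[y0:y1,x0:x1],(3,3),0).astype(int);b,g,r=i[...,0],i[...,1],i[...,2]
    out=[]
    for m in ((r>130)&(g<75)&(b<75),(r>130)&(g>95)&(b<75)&(r-g>55) |((r>130)&(g<75)&(b<75))):
        n,l,st,c=cv2.connectedComponentsWithStats(m.astype(np.uint8));k=1+st[1:,4].argmax();out.append((c[k]+[x0,y0]).round(2).tolist()+[int(st[k,4])])
    w=(b>165)&(abs(r-b)<60);n,l,st,c=cv2.connectedComponentsWithStats(w.astype(np.uint8))
    out+= [(c[k]+[x0,y0]).round(1).tolist()+[int(st[k,4])] for k in range(1,n) if st[k,4]>40]
    return out
for f in("top0","top5"):
    print(f,cen(f"pics/{f}.png",(200,270,240,315)))
P=lambda x,y,z:proj("top",[f2w(x,y,z)])[0].round(1)
print("expected home: holes",P(33,10,20),P(-47,10,20),"corners",P(63,27,20),P(-77,27,20),"bar ends",P(63,-97,32),P(-77,-97,32))
```

```text
top0 [[281.5, 239.29, 14], [288.76, 241.06, 89], [286.6, 246.5, 1281], [284.6, 217.1, 379]]
top5 [[265.5, 244.0, 16], [273.31, 245.85, 86], [301.2, 207.3, 383], [270.2, 222.1, 384], [258.6, 256.4, 95], [256.1, 264.7, 346]]
expected home: holes [250.6 214.5] [244.9 241.4] corners [247.  203.4] [237.  250.5] bar ends [288.6 210.9] [279.2 258.7]
```

The observed bar ends (289,212), (281,259) and corner (247,205) match the expected home pixels to within 1–1.5 px. The turn matches too, so the board is home. Now I'll close the fingers and go to the lever's front.

Run:
```python
from h import *
go(f2w(-7,25,114),[0,0,-1],[-.9817,.1906,0])
```

```text
t 12.67 pos [ 0.3948 -0.0697  0.1404] rotvec(tool) [-0.001 -0.    -0.001]
 world d [ 0.111   0.1847 -0.0269]  d in now-tool [-0.0737  0.2025  0.0268]  d in target-tool [-0.0738  0.2025  0.0269] j [-0.45  0.08  2.   -0.    1.06 -1.83] F [ 1.1 -0.2 -0.7]
```

Careful with the scale: shifts go in units of 50 mm and turns go in units of 0.1 rad. That gives: 0.04 m is 0.8, -0.03 m is -0.6.

```bash
python3 drive.py '[-0.4, 0.4, 0, 0, 0, 0, -0.6, 0.8, 0, 0, 0, 0, -0.48, 0.8, 0.1, 0, 0, 0, 0, 0.8, 0.2, 0, 0, 0, 0, 0.6, 0.2, 0, 0, 0]' 0 20 | grep -E "eef|contact"
python3 drive.py '[0, 0.4, 0, 0, 0, 0, 0, 0, 0, 0, 0, 0, 0, 0, 0, 0, 0, 0]' | grep -E "eef|contact|open"
python3 - <<'E'
from h import *
go(f2w(-7,50,113),[0,0,-1],[-.9817,.1906,0])
E
```

```text
eef_pos: [0.4924, 0.0774, 0.1148]
contact_force: [-0.5, 1.2, 0.4]
eef_pos: [0.494, 0.0955, 0.1145]
contact_force: [-0.5, -0.5, 0.7]
opening: -0.0005
t 13.33 pos [0.494  0.0955 0.1145] rotvec(tool) [-0.001 -0.002  0.005]
 world d [ 0.0165  0.044  -0.002 ]  d in now-tool [-0.0081  0.0463  0.0019]  d in target-tool [-0.0078  0.0464  0.002 ] j [-0.03  0.29  1.8  -0.    1.05 -1.41] F [-0.5 -0.5  0.7]
```

To row units: 0.015 m is 0.3, 0.01 m is 0.2, 0.005 rad is 0.05.

```bash
python3 drive.py '[-0.16, 0.3, 0.02, 0, 0, 0.05, 0, 0.3, 0.02, 0, 0, 0, 0, 0.2, 0, 0, 0, 0, 0, 0, 0, 0, 0, 0]' | grep -E "eef|contact"
python3 drive.py '[0, 0.12, 0, 0, 0, 0, 0, 0.08, 0, 0, 0, 0, 0, 0, 0, 0, 0, 0]' | grep -E "eef|contact"
python3 drive.py '[0, 0.1, 0.02, 0, 0, 0, 0, 0.1, 0.02, 0, 0, 0, 0, 0, 0, 0, 0, 0]' | grep -E "eef|contact"
```

```text
eef_pos: [0.5098, 0.132, 0.1131]
contact_force: [0.0, -0.2, 0.7]
eef_pos: [0.5113, 0.1399, 0.1131]
contact_force: [-0.2, -2.3, 1.5]
eef_pos: [0.5131, 0.149, 0.1117]
contact_force: [-3.6, -8.3, 6.7]
```

To row units: 0.008 m is 0.16, 0.007 m is 0.14.

```bash
python3 drive.py '[0, 0.14, 0.04, 0, 0, 0, 0, 0.16, 0.06, 0, 0, 0, 0, 0.16, 0.08, 0, 0, 0, 0, 0, 0, 0, 0, 0]' | grep -E "eef|contact"
python3 drive.py '[0, 0.14, 0.1, 0, 0, 0, 0, 0.14, 0.1, 0, 0, 0, 0, 0, 0, 0, 0, 0]' | grep -E "eef|contact"
python3 drive.py '[0, 0.12, 0.1, 0, 0, 0, 0, 0, 0, 0, 0, 0]' | grep -E "eef|contact"
```

```text
eef_pos: [0.5182, 0.1727, 0.1021]
contact_force: [-0.7, -4.9, 2.9]
eef_pos: [0.5207, 0.1872, 0.0917]
contact_force: [0.9, -0.9, 0.1]
eef_pos: [0.5212, 0.1932, 0.0862]
contact_force: [0.0, -0.2, 0.6]
```

To row units: 0.01 m is 0.2, 0.008 m is 0.16.

```bash
python3 drive.py '[0, 0.2, 0.16, 0, 0, 0, 0, 0.16, 0.16, 0, 0, 0, 0, 0, 0.08, 0, 0, 0, 0, 0, 0, 0, 0, 0]' | grep -E "eef|contact"
python3 drive.py '[0, 0, 0.08, 0, 0, 0, 0, 0, 0, 0, 0, 0]' | grep -E "eef|contact"
python3 drive.py '[0, 0, 0.08, 0, 0, 0, 0, 0, 0, 0, 0, 0]' | grep -E "eef|contact"
```

```text
eef_pos: [0.5241, 0.2109, 0.0652]
contact_force: [0.3, -0.1, -0.1]
eef_pos: [0.5248, 0.2103, 0.0622]
contact_force: [-0.5, -0.7, -0.4]
eef_pos: [0.525, 0.2101, 0.0585]
contact_force: [0.0, 0.4, 0.5]
```

```bash
python3 drive.py '[0, 0, 0.04, 0, 0, 0, 0, 0, 0, 0, 0, 0]' | grep -E "eef|contact"
python3 drive.py '[0, 0, 0.04, 0, 0, 0, 0, 0, 0, 0, 0, 0]' | grep -E "eef|contact"
python3 drive.py '[0, 0, 0.03, 0, 0, 0, 0, 0, 0, 0, 0, 0]' | grep -E "eef|contact"
```

```text
eef_pos: [0.5252, 0.2102, 0.0568]
contact_force: [-0.1, -0.2, 0.3]
eef_pos: [0.5251, 0.2103, 0.0548]
contact_force: [0.1, 0.8, 0.4]
eef_pos: [0.5251, 0.2103, 0.0533]
contact_force: [0.5, 0.3, 0.2]
```

```bash
python3 drive.py '[0, 0, 0.03, 0, 0, 0, 0, 0, 0, 0, 0, 0]' | grep -E "eef|contact"
python3 drive.py '[0, 0, 0.03, 0, 0, 0, 0, 0, 0, 0, 0, 0]' | grep -E "eef|contact"
python3 drive.py '[0, 0, 0.03, 0, 0, 0, 0, 0, 0, 0, 0, 0]' | grep -E "eef|contact"
```

```text
eef_pos: [0.5254, 0.2104, 0.052]
contact_force: [-0.1, -0.6, 1.6]
eef_pos: [0.5255, 0.2105, 0.0516]
contact_force: [-2.4, -0.1, 8.4]
eef_pos: [0.5256, 0.2106, 0.0513]
contact_force: [-5.9, -1.2, 16.7]
```

The contact is stiff at the shut height. I'll lift off and check.

```bash
python3 drive.py '[0, 0, -0.2, 0, 0, 0, 0, 0, -0.6, 0, 0, 0, 0, 0, -0.8, 0, 0, 0, 0.4, 0, -0.8, 0, 0, 0, 0.8, 0, -0.4, 0, 0, 0]' | grep -E "eef|contact"
python3 drive.py '[0.8, 0, 0, 0, 0, 0, 0.8, 0.4, 0, 0, 0, 0, 0.8, 0.6, 0, 0, 0, 0, 0.6, 0.8, 0, 0, 0, 0, 0, 0, 0, 0, 0, 0]' | grep -E "eef|contact"
python3 - <<'E'
from h import *
from station import env
for n in("side","top"):cv2.imwrite(f"pics/{n}6.png",env.capture(n)["pixels"])
t=cv2.imread("pics/top6.png")[185:275,185:325];s=cv2.imread("pics/side6.png")[160:255,205:310]
cv2.imwrite("pics/m6.png",np.hstack([cv2.resize(t,(420,270),interpolation=cv2.INTER_CUBIC),cv2.resize(s,(380,344),interpolation=cv2.INTER_CUBIC)[40:310]]))
P=lambda n,x,y,z:proj(n,[f2w(x,y,z)])[0]
f=lambda u:((u-[185,185])*3).round()
g=lambda u:((u-[205,160])*[3.62,3.62]-[0,40]).round()+[420,0]
for n,h in(("top",f),("side",g)):
    print(n,"lip",h(P(n,39,154.5,56.5)),h(P(n,-53,154.5,56.5)),"holes",h(P(n,33,10,20)),h(P(n,-47,10,20)),"bar ends",h(P(n,63,-97,32)),h(P(n,-77,-97,32)))
E
```

```text
eef_pos: [0.4755, 0.2212, 0.1897]
contact_force: [0.4, 1.4, 0.9]
eef_pos: [0.3483, 0.3283, 0.1857]
contact_force: [0.4, -0.6, -0.2]
top lip [46. 48.] [ 24. 143.] holes [197.  89.] [180. 169.] bar ends [311.  78.] [283. 221.]
side lip [619. -15.] [513.  -4.] holes [645. 107.] [545. 119.] bar ends [713. 162.] [523. 187.]
```

View pics/m6.png

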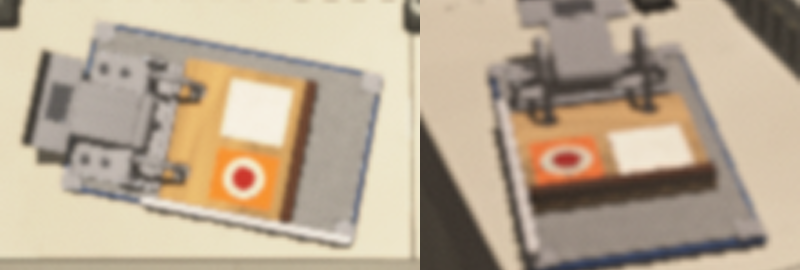

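The lever lip is at (46,52)–(24,143), where the shut position predicts it. The arches go down into the holes at (200,90) and (180,172), and the board is square against the stop and fence with its bar ends at (312,82) and (287,222). The robot is clear, so I'll hand the job in.

```bash
python3 -c "
from station import env
print(env.finish_job())"
```

```text
the job is handed in; nothing more can be done
None
```

The job is handed in, with no verdict returned: in the last images the recipe board lies home against the stop and fence, the lever is snapped shut with both arches through the holes, the robot is clear, and nothing went near the jars or the beaker.

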